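Open the hazelnut jar in the one-handed jar holder

TASK

The hazelnut jar's green lid is screwed on tight: stand the jar, lid on, fully down in the square pocket of the grey jar holder so that it cannot turn, then unscrew the lid anticlockwise, only until its thread lets go, and lift it straight off. Finish while still holding the lid level and still, clear of the jar and just above its mouth (a few centimetres at most), with the jar left standing in the holder. Leave the other things on the worktop where they are.

Things in the scene. Friction and masses are not known exactly. Their poses are not given: they have to be found in the camera images.
- nut_jar: Square glass jar of hazelnuts, 0.3 to 0.6 kg, loose on the worktop. Body 62 x 62 mm with rounded corners, 82 mm tall, then a round neck to the mouth 108 mm above the underside. Origin: centre of the underside; z up, x and y square to its sides. Fits the holder's pocket in any of four quarter turns. Twisting the lid spins the whole jar unless it stands in the holder.
- jar_mouth (a point): Centre of the jar's mouth, 108 mm above its underside. Neck 45 mm in diameter, 53 mm over its two thread ridges; the gaps between these are centred at the jar's own +x and -x. Pulling up on the screwed-on lid only lifts the jar.
- jar_lid: Green ribbed round screw lid, 62 mm in diameter, 28 mm tall, 0.10 kg, at the start tight on the jar with its lower edge 87 mm above the jar's underside, just over the square shoulder. Origin: centre of its lower edge; z up. It holds well enough to carry the whole jar by. Two lugs inside, at its own +x and -x. Its edge is clear of the neck once lifted 21 mm above its screwed-on height.
- lid_top (a point): Centre of the lid's top, 28 mm above its lower edge, axes as the lid's. Opens anticlockwise from above, rising 1.7 mm per rad, against about 0.2 to 0.5 N m. Yaw of lid relative to jar (a half turn is the same): -2.05 to -1.75 rad at the start; the thread lets go at about -0.35 and the lid lifts freely from there to +0.3, where it would run into the next thread.
- jar_holder: Jar holder for one-handed use, fixed: grey block with a square pocket on a black suction foot. Block 98 x 98 mm, top edge 44 mm above the worktop; foot 128 mm in diameter, red tab at the front (-x). Origin: centre of the underside at worktop height; x and y square to the pocket's sides, z up.
- holder_floor (a point): Centre of the pocket's floor, 18 mm above the worktop. The pocket is 66 x 66 mm inside (2 mm play on each side of the jar) and 26 mm deep, with a 3 mm chamfer round its upper edge.
- tea_box: Green and white tea carton, 71 x 126 x 76 mm, a bystander at the back left. Origin: centre of the underside.
- terracotta_dish: Shallow terracotta dish, 123 mm in diameter, 28 mm high, a bystander at the back. Origin: centre of the underside.
- egg_timer: White round kitchen timer, 60 mm in diameter, 54 mm high, red grip on top, a bystander at the back right. Origin: centre of the underside.
- espresso_cup: White espresso cup with a handle, 64 x 91 x 50 mm, a bystander at the back. Origin: underside, at the middle of cup and handle.
- teaspoon: Steel teaspoon, 132 x 28 x 11 mm, a bystander lying at the front left of the worktop. Origin: centre of the underside.

How it is judged (in metres and radians):
On the way, in this order (a step that is already met when the one before it is completed fails the run):
1. the jar stands fully down in the holder's pocket with the lid still screwed on (z of nut_jar in the frame of holder_floor below 0.005 m and horizontal distance between nut_jar and holder_floor below 0.006 m and angle between nut_jar's own z axis and vertical below 0.08 rad and z of jar_lid in the frame of nut_jar below 0.09 m and angle between the x axis of jar_lid and the x axis of nut_jar, either way round above 0.8 rad), for 0.1 s.
2. the lid is turned until its thread lets go, the jar still down in the holder (z of nut_jar in the frame of holder_floor below 0.005 m and horizontal distance between nut_jar and holder_floor below 0.006 m and angle between nut_jar's own z axis and vertical below 0.08 rad and angle between the x axis of jar_lid and the x axis of nut_jar, either way round below 0.5 rad), for 0.1 s.
At the end, for the whole second after the job is handed in: Jar upright (0.08 rad) on the pocket floor (5 mm, 6 mm sideways). Lid held by the fingers, still, level (0.2 rad), touching no part of the jar, its lower edge 2 to 60 mm above the mouth, centred within 20 mm, its x axis within 0.6 rad of the jar's (either way round): not turned on past the release (z of nut_jar in the frame of holder_floor below 0.005 m and horizontal distance between nut_jar and holder_floor below 0.006 m and angle between nut_jar's own z axis and vertical below 0.08 rad and contact force between jar_lid and the fingers above 2 N and contact force between jar_lid and nut_jar below 0.05 N and contact force between the arm and nut_jar below 0.5 N and z of jar_lid in the frame of jar_mouth between 0.002 and 0.06 m and horizontal distance between jar_lid and jar_mouth below 0.02 m and angle between jar_lid's own z axis and vertical below 0.2 rad and angle between the x axis of jar_lid and the x axis of nut_jar, either way round below 0.6 rad and linear speed of jar_lid below 0.03 m/s); the arm keeps its last pose, push and grip.
It fails at once if a bystander is shifted by more than 3 cm (distance of any of tea_box, terracotta_dish, egg_timer, espresso_cup, teaspoon from where it was at the start of the episode above 0.03 m).
It fails at once if the jar is tipped by more than 0.5 rad (angle between nut_jar's own z axis and vertical above 0.5 rad).
It also fails if it takes over 48 s, if anything falls off the work surface, if the arm or the gripper's body presses on something with over 40 N, if the wrist force passes 120 N, or if a joint passes its speed limit or range.

ROBOT

A 7-joint arm with a two-finger parallel gripper is mounted at the origin on a cart in front of the work surface, level with it; the furniture and walls round the work are solid. World frame = base frame: x ahead of the robot, y to its left, z up, the work surface at z = 0. Lengths are in m, angles in degrees, forces in N, time in s.
With the tool pointing down it reaches from about 0.4 to 0.925 m from the base axis. Payload 4.1 kg.
Tool frame: the origin (TCP) lies midway between the tips of the shut fingers; the grasp point (between the pads) lies 19 mm behind it; z points along the fingers, y is the line along which they close (so a half turn about z gives the same grasp; the last joint's range is limited). The gripper opens to 85 mm and grips with 20 to 120 N. Pads are 22 mm wide; open, the fingers measure 114 mm over their backs; the gripper's body (76 mm by 85 mm) begins 54 mm behind the grasp point. The pads swing forward as they close: fully open they stand 13 mm farther back than shut.
Start: joints at [-71.448, 22.827, 2.584, 88.041, -1.071, 69.15, -2.905], TCP at [0.267, 0.593, 0.231] pointing down, gripper open.
Joint ranges: [-161.44, 161.44], [-28.35, 127.94], [-78.24, 83.42], [0, 140.83], [-78.03, 258.03], [13.02, 114.36], [-168.23, 168.23]. Speed limits (degrees/s): [147.25, 147.25, 180, 180, 180, 180, 180].

INTERFACE

Orientations are given as [roll, pitch, yaw] about the fixed x, y, z axes, in that order (R = Rz(yaw) Ry(pitch) Rx(roll)).
In Python, from rig import bot gives the robot as it stands. The module is installed in compiled form; this text tells all that it offers.
- The arm moves only by the tool move_arm, never from a script. Its arguments are lists of equal length, an entry for each row: "translation": the shift along the tool's x, y, z in cm, a list of three; "roll": the turn about the tool's z in degrees; "fingers": the finger opening in cm, from 0 to 8.54. In form: {"translation": [[dx, dy, dz], ...], "roll": [roll, ...], "fingers": [fingers, ...]}. A call has 1 to 10 rows; each row is the pose to reach, as a shift and turn from the pose commanded when the call began, along the tool's axes at that moment; what a row does not reach only later rows make up. A row lasts 1/10 s, in which the tool goes at most 50 mm and 8.59 degrees, less where a joint would pass 70% of its speed; a pose out of reach is approached as far as the arm can. A call with a gripper value outside its range is refused whole. The fingers move at their own pace and stop on an object; "grip_force" is the grip in N (left out, the last holds). Time passes only in rows, so rows that repeat a pose let the fingers close. It gives the time, the measured TCP pose, the force, the opening and the grip force at its end, in the units of the state.
- bot.get_state(): the state, without advancing time (a new reading comes with each control period).
- bot.grab_frame(name): name is "scene" or "top" or "wrist"; returns a dict with "img" (384x512x3 uint8, blue, green, red), "fov_y" (degrees; the focal length in pixels is half the picture's height over the tangent of half this angle, whatever the lens; pixels are square), "cx", "cy" (the principal point, pixels), "extrinsics" (4x4, takes a point from world to camera coordinates); the wrist camera has in their place "hand_eye" (4x4, takes a point from camera to tool coordinates, whose origin is the TCP and whose axes are the flange's). Camera axes: x right, y down, z forward; pixel columns grow to the right and rows downward; lengths in m; the calibration is good to about 2 mm. The wrist camera is an equidistant fisheye: a pixel r from the principal point sees the ray r / f radians off the axis. A picture is of the moment at which its call begins: read the wrist's pose just before it. There is no depth.
- bot.finish_job(): hands the job in; it is judged then, once.
Trained networks look in a picture, given as the dict that the camera call returned (one of the last four; its "shot" number tells which), for a name from the list of things; names that differ only in an ending like _2 or _b are one class to them, and where a whole thing is asked for, a point or a joint stands for the part that bears it (a point fixed in the world has none). Each returns a list of dicts, best first, with "conf" (0 to 1); they miss things now and then, are a little off and sometimes report something else, mostly with a low value. They report only what shows in the picture. A call takes as long as a camera call.
- bot.cut_out(name, picture): "pixels" (384x512 bool, what is visible of it) and "location" ([row, column] in pixels, amid what is visible of it).
The state is a dict: "t": time; "q": joint angles; "joint_vel": joint speeds; "effort": joint torques, N m; "position": TCP position; "orientation": TCP orientation; "force": force on the tool from outside, world axes, zero at the start; "wrist_torque": the same for the moment, N m; "width": finger opening in m; "grip_force": force on a finger pad.
Only numpy, scipy, OpenCV 4.12 (cv2) and the standard library are available. Lean on these libraries where they do the work, as an engineer would, in place of code of your own. Each camera call takes 0.05 s, during which the arm holds its last target. There are 200 camera calls.

## Working session

There is one attempt and no reset: what is moved stays moved. The work goes in short steps, Python scripts to look and compute and a tool call to move; the robot and the scene stay as the last step left them, time stands still between calls to the robot, and variables do not carry over. Pictures are saved under pics/ and viewed, at most 10 in all, crops included, and the job is handed in when it is done.

Besides the shell and the picture viewer there is one more tool, called as name([rows], argument=value, ...), one row to a line, values as JSON. move_arm: Moves the arm, as the interface text tells. Its arguments: {"type":"object","properties":{"translation":{"type":"array"},"roll":{"type":"array"},"fingers":{"type":"array"},"grip_force":{"type":"number"}},"required":["translation","roll","fingers"]}

```bash
mkdir -p pics
cat > h.py <<'E'
import numpy as np, cv2
from rig import bot
from scipy.spatial.transform import Rotation as R
def ray(f,uv):
    F=192/np.tan(np.radians(f["fov_y"])/2); E=np.array(f["extrinsics"])
    d=np.array([(uv[0]-f["cx"])/F,(uv[1]-f["cy"])/F,1]); 
    return -E[:3,:3].T@E[:3,3], E[:3,:3].T@d
def atz(f,uv,z):
    c,d=ray(f,uv); return c+d*(z-c[2])/d[2]
def proj(f,p):
    F=192/np.tan(np.radians(f["fov_y"])/2); E=np.array(f["extrinsics"])
    c=np.atleast_2d(p)@E[:3,:3].T+E[:3,3]; return np.c_[c[:,0]/c[:,2]*F+f["cx"],c[:,1]/c[:,2]*F+f["cy"]]
E
python3 - <<'E'
from h import *
s=bot.get_state(); print(s["t"],s["position"],s["orientation"])
ims=[]
for n in ("top","scene"):
    f=bot.grab_frame(n); ims.append(f["img"].copy())
    print(n,f["fov_y"],(-np.array(f["extrinsics"])[:3,:3].T@np.array(f["extrinsics"])[:3,3]).round(3))
    for k,z in (("nut_jar",.05),("jar_lid",.115),("jar_holder",.044)):
        for o in bot.cut_out(k,f)[:2]:
            l=o["location"]; m=cv2.minAreaRect(np.argwhere(o["pixels"])[:,::-1].astype(np.float32))
            print(k,round(o["conf"],2),l,m,atz(f,(l[1],l[0]),z).round(3))
for n,i in zip(("top","scene"),ims): cv2.imwrite(f"pics/{n}0.png",i)
E
```

```text
0.0 [0.26643507 0.59219148 0.23024684] [-1.79887271e+02  8.79142516e-03  1.55779552e+02]
top 46.9686667777617 [0.454 0.086 0.951]
nut_jar 0.68 [220.9, 297.6] ((308.2611389160156, 223.6468963623047), (40.96405029296875, 23.42359161376953), 29.357755661010742) [ 0.514 -0.003  0.05 ]
jar_lid 0.8 [215.5, 314.2] ((315.5, 215.0), (32.0, 33.0), 90.0) [ 0.52  -0.028  0.115]
jar_holder 0.92 [201.4, 235.0] ((236.5, 206.0), (62.0, 57.0), 90.0) [0.552 0.126 0.044]
scene 44.254414330967016 [ 0.081 -0.538  0.606]
nut_jar 0.78 [257.4, 273.0] ((274.0, 255.5), (49.0, 44.0), 90.0) [ 0.5   -0.051  0.05 ]
jar_lid 0.79 [226.3, 275.2] ((275.0, 224.5), (31.0, 34.0), 90.0) [ 0.506 -0.049  0.115]
jar_holder 0.63 [217.4, 233.4] ((232.26400756835938, 216.86671447753906), (57.69747543334961, 56.50746536254883), 25.64100456237793) [0.521 0.098 0.044]
jar_holder 0.48 [251.8, 369.0] ((368.5, 248.0), (30.0, 31.0), 90.0) [ 0.65  -0.145  0.044]
```

```bash
python3 -c "
import cv2
a=cv2.imread('pics/top0.png')[120:300,160:400];b=cv2.imread('pics/scene0.png')[130:330,150:417]
cv2.imwrite('pics/c1.png',cv2.resize(a,(800,600),interpolation=2));cv2.imwrite('pics/c2.png',cv2.resize(b,(800,600),interpolation=2))"
```

```text
(no output)
```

View pics/c1.png

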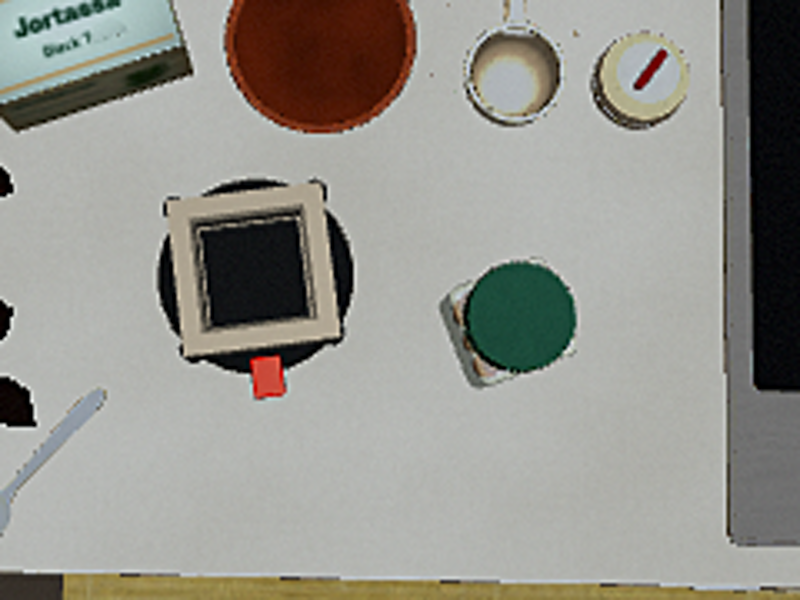

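View pics/c2.png

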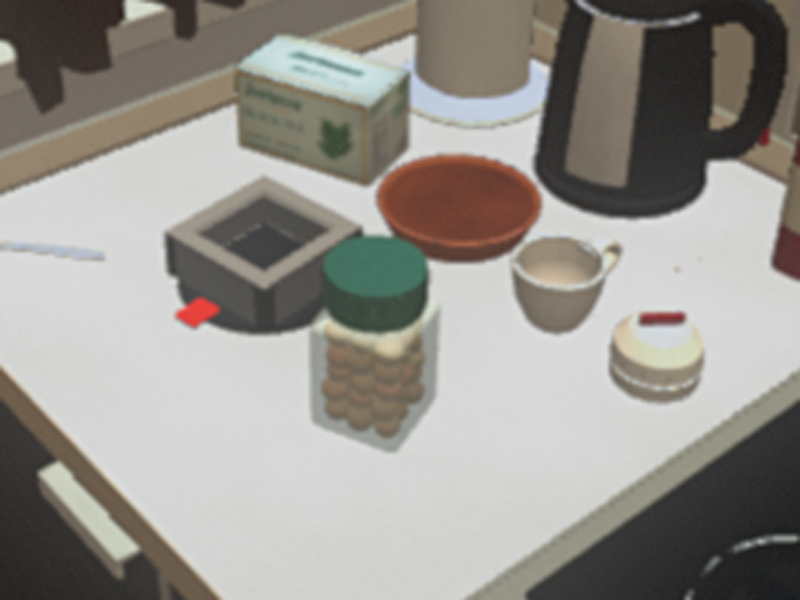

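```bash
cat >> h.py <<'E'
def sq(x,y,yaw,h,z):
    a=np.radians(yaw); c=np.array([[1,1],[1,-1],[-1,-1],[-1,1]])*h
    return np.c_[c@np.array([[np.cos(a),np.sin(a)],[-np.sin(a),np.cos(a)]])+[x,y],np.full(4,z)]
def circ(x,y,r,z):
    t=np.linspace(0,2*np.pi,40); return np.c_[x+r*np.cos(t),y+r*np.sin(t),np.full(40,z)]
S=4
def fill(P,pts,hull=True):
    m=np.zeros((384*S,512*S),np.uint8); q=(P(pts)+.5)*S-.5
    q=np.round(q).astype(np.int32); cv2.fillConvexPoly(m,cv2.convexHull(q),1); return m
def iou(a,b): return 1-(a&b).sum()/(a|b).sum()
def up(m): return cv2.resize(m.astype(np.float32),None,fx=S,fy=S,interpolation=cv2.INTER_LINEAR).__gt__(.5).astype(np.uint8)
E
python3 - <<'E'
from h import *
from scipy.optimize import minimize
fs={n:bot.grab_frame(n) for n in ("top","scene")}
M={(n,k):up(bot.cut_out(k,f)[0]["pixels"]) for n,f in fs.items() for k in ("nut_jar","jar_lid","jar_holder")}
P={n:(lambda p,f=f:proj(f,p)) for n,f in fs.items()}
def jar(v,ns):
    e=0
    for n in ns:
        lid=fill(P[n],np.r_[circ(v[0],v[1],.031,.115),circ(v[0],v[1],.031,.087)])
        c=np.concatenate([circ(*p[:2],.008,z) for z in (0,.082) for p in sq(v[0],v[1],v[2],.023,0)])
        e+=iou(lid|fill(P[n],c),M[n,"nut_jar"]|M[n,"jar_lid"])+iou(lid,M[n,"jar_lid"])
    return e
for ns in (["top"],["scene"],["top","scene"]):
    r=min((minimize(jar,[.513,-.035,y],args=(ns,),method="Nelder-Mead",options=dict(initial_simplex=[[.513,-.035,y],[.523,-.035,y],[.513,-.025,y],[.513,-.035,y+8]])) for y in (15,30)),key=lambda r:r.fun); print("jar",ns,r.x.round(4),r.fun)
# beige ring in top
f=fs["top"]; g=cv2.cvtColor(f["img"],cv2.COLOR_BGR2GRAY).astype(float); g=cv2.resize(g,None,fx=S,fy=S,interpolation=2)
def hol(v):
    w=lambda h:fill(P["top"],sq(v[0],v[1],v[2],h,.044)).astype(bool)
    o,i,i2,o2=w(.0485),w(.0365),w(.030),w(.054)
    ring=g[o&~i]; return ring.std()
r=min((minimize(hol,[.552,.125,y],method="Nelder-Mead",options=dict(initial_simplex=[[.552,.125,y],[.556,.125,y],[.552,.129,y],[.552,.125,y+4]])) for y in (3,7,10)),key=lambda r:r.fun); print("holder",r.x.round(4),r.fun)
i=f["img"].copy()
for h in (.049,.036): cv2.polylines(i,[np.round(proj(f,sq(*r.x,h,.044))).astype(int)],1,(0,0,255))
w=bot.grab_frame("wrist"); print(w["fov_y"],w["cx"],w["cy"],np.array(w["hand_eye"]).round(3))
E
```

```text
jar ['top'] [ 0.5227 -0.031  21.4821] 0.11023980210021389
jar ['scene'] [ 0.5217 -0.0296 19.8725] 0.1526160289150521
jar ['top', 'scene'] [ 0.5222 -0.0304 20.9215] 0.28322292372887814
holder [0.5541 0.1253 8.3094] 13.463895855550684
65.70646984690485 257.64335487626795 191.965852223374 [[ 0.    -0.957 -0.289  0.073]
 [ 1.     0.     0.    -0.   ]
 [-0.    -0.289  0.957 -0.142]
 [ 0.     0.     0.     1.   ]]
```

move_arm([
  [-4, -2.7, 0],
  [-8, -5.4, 0],
  [-12, -8.1, 0],
  [-16, -10.8, 0],
  [-20, -13.5, 0],
  [-24, -16.5, 0],
  [-28, -19.2, 0],
  [-32, -22, 0],
  [-36, -24.7, 0],
  [-40, -27.5, 0],
], roll=[4, 9, 13, 18, 22, 27, 31, 36, 40, 44], fingers=[8.5, 8.5, 8.5, 8.5, 8.5, 8.5, 8.5, 8.5, 8.5, 8.5])

```text
t: 1.85
position: [0.5195, 0.1764, 0.2317]
orientation: [179.9, -0.0, 111.6]
force: [0.7, -0.2, 0.4]
width: 0.0852
grip_force: 0.0
```

move_arm([
  [-3, 0.5, 0],
  [-5.5, 1, 0],
  [-5.5, 1, 0],
], roll=[0, 0, 0], fingers=[8.5, 8.5, 8.5])

```text
t: 2.15
position: [0.5502, 0.1257, 0.2317]
orientation: [179.9, 0.2, 111.4]
force: [0.3, 0.2, -0.6]
width: 0.0852
grip_force: 0.0
```

```bash
cat >> h.py <<'E'
def wproj(f,s):
    H=np.array(f["hand_eye"]); T=np.eye(4); T[:3,:3]=R.from_euler("xyz",s["orientation"],degrees=True).as_matrix(); T[:3,3]=s["position"]
    E=np.linalg.inv(T@H); F=192/np.tan(np.radians(f["fov_y"])/2)
    def P(p):
        c=np.atleast_2d(p)@E[:3,:3].T+E[:3,3]; q=np.hypot(c[:,0],c[:,1]); th=np.arctan2(q,c[:,2]); k=F*th/np.maximum(q,1e-9)
        return np.c_[c[:,0]*k+f["cx"],c[:,1]*k+f["cy"]]
    return P
E
python3 - <<'E'
from h import *
s=bot.get_state(); f=bot.grab_frame("wrist"); P=wproj(f,s); i=f["img"].copy(); print(s["position"],s["orientation"],s["q"])
cv2.imwrite("pics/w1.png",i)
i=cv2.resize(i,(800,600),interpolation=2)
for h,z in ((.049,.044),(.036,.044),(.033,.018)): cv2.polylines(i,[np.round((P(sq(.5541,.1253,8.3,h,z))+.5)*1.5625).astype(int)],1,(0,0,255))
cv2.imwrite("pics/w1o.png",i)
E
```

```text
[0.55024165 0.12568888 0.23170607] [1.79943693e+02 1.52507517e-01 1.11359983e+02] [-37.93461385  15.10871773  25.01953066 100.54795969  -6.78506705
  65.77906128  10.467404  ]
```

View pics/w1o.png

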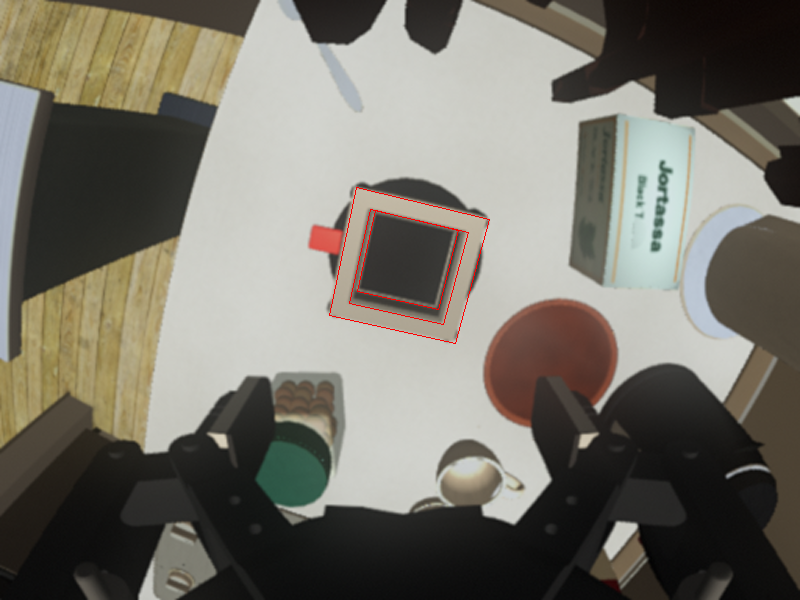

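```bash
cat > fh.py <<'E'
from h import *
from scipy.optimize import minimize
s=bot.get_state(); f=bot.grab_frame("wrist"); P=wproj(f,s)
def run(f,P):
    im=cv2.resize(f["img"],None,fx=S,fy=S,interpolation=2).astype(float)
    def hol(v):
        w=lambda h:fill(P,sq(v[0],v[1],v[2],h,.044)).astype(bool)
        a=im[w(.0485)&~w(.0365)]; return a.std(0).sum()
    return min((minimize(hol,[.553,.125,y],method="Nelder-Mead",options=dict(initial_simplex=[[.553,.125,y],[.557,.125,y],[.553,.129,y],[.553,.125,y+4]])) for y in (4,7,10)),key=lambda r:r.fun)
r=run(f,P); print("wrist",r.x,r.fun)
t=bot.grab_frame("top"); i=t["img"]; cv2.imwrite("pics/t.png",i)
E
python3 fh.py
```

```text
wrist [0.55289947 0.12506538 8.5642191 ] 22.59747249631641
```

move_arm([
  [-4, -2, 0],
  [-8, -4, 0],
  [-12, -6.2, 0],
  [-13.5, -8.5, 0],
  [-13.5, -8.5, 0],
], roll=[0, 0, 0, 0, 0], fingers=[8.5, 8.5, 8.5, 8.5, 8.5])

```text
t: 2.8
position: [0.5174, -0.0295, 0.2315]
orientation: [-179.9, -0.0, 111.5]
force: [-0.6, 0.4, -0.6]
width: 0.0849
grip_force: 0.0
```

```bash
cat > fj.py <<'E'
from h import *
from scipy.optimize import minimize
s=bot.get_state(); f=bot.grab_frame("wrist"); P=wproj(f,s)
L=bot.cut_out("jar_lid",f)[0]; J=bot.cut_out("nut_jar",f)[0]; print(L["conf"],J["conf"],J["pixels"].sum())
l=up(L["pixels"]); j=up(J["pixels"])
def parts(v):
    lid=fill(P,np.r_[circ(v[0],v[1],.031,.115),circ(v[0],v[1],.031,.087)])
    c=np.concatenate([circ(*p[:2],.008,z) for z in (0,.082) for p in sq(v[0],v[1],v[2],.023,0)])
    return lid,fill(P,c)
def jar(v):
    a,b=parts(v); return iou(a|b,l|j)+iou(a,l)
r=min((minimize(jar,[.522,-.030,y],method="Nelder-Mead",options=dict(initial_simplex=[[.522,-.03,y],[.527,-.03,y],[.522,-.025,y],[.522,-.03,y+6]])) for y in (15,20,26)),key=lambda r:r.fun); print("jar",r.x.round(4),r.fun)
i=cv2.resize(f["img"],None,fx=S,fy=S,interpolation=2)
for m in parts(r.x): cv2.drawContours(i,cv2.findContours(m,0,2)[0],-1,(0,0,255),2)
c=(P([[*r.x[:2],.06]])[0]*S).astype(int); i=i[max(0,c[1]-300):c[1]+300,max(0,c[0]-400):c[0]+400]
cv2.imwrite("pics/j1.png",i); print(s["position"],s["orientation"],s["q"])
E
python3 fj.py
```

```text
0.82 0.76 913
jar [ 0.521  -0.0314 21.1682] 0.05137509941874996
[ 0.51737803 -0.02946532  0.23146639] [-1.79940527e+02 -1.65613236e-02  1.11500063e+02] [-27.7198097   10.36336346  29.92878227 106.45359019  -5.68758056
  64.71150441  25.74490667]
```

View pics/j1.png

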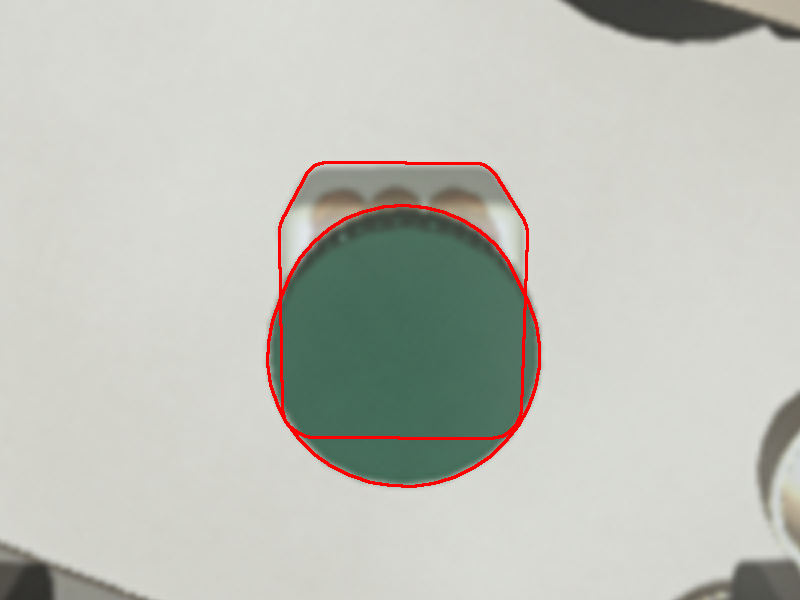

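move_arm([
  [-0.3, 0.3, 3],
  [-0.3, 0.3, 7],
  [-0.3, 0.3, 11],
  [-0.3, 0.3, 14.5],
  [-0.3, 0.3, 14.5],
  [-0.3, 0.3, 14.5],
], roll=[0, 0, 0, 0, 0, 0], fingers=[8.5, 8.5, 8.5, 8.5, 8.5, 8.5])

```text
t: 3.55
position: [0.524, -0.0265, 0.0864]
orientation: [-180.0, -0.0, 111.9]
force: [0.1, 0.1, 0.6]
width: 0.0847
grip_force: 0.0
```

move_arm([
  [0, 0, 0],
  [0, 0, 0],
  [0, 0, 0],
  [0, 0, 0],
  [0, 0, 0],
  [0, 0, 0],
  [0, 0, 0],
], roll=[0, 0, 0, 0, 0, 0, 0], fingers=[5.5, 5.5, 5.5, 5.5, 5.5, 5.5, 5.5], grip_force=70)

```text
t: 4.25
position: [0.5241, -0.0281, 0.0886]
orientation: [179.9, -0.0, 111.8]
force: [-3.4, -0.4, 6.8]
width: 0.0594
grip_force: 73.4
```

Run:
```python
from h import *
s=bot.get_state(); print(s["force"],s["wrist_torque"],s["width"])
f=bot.grab_frame("scene"); i=f["img"][170:290,200:360]
a=cv2.resize(i,(800,600),interpolation=2); cv2.imwrite("pics/g1.png",a)
```

```text
[-3.39413751 -0.35927638  6.82773916] [-0.11080361  0.74436232 -0.03018774] 0.05937107557574227
```

View pics/g1.png

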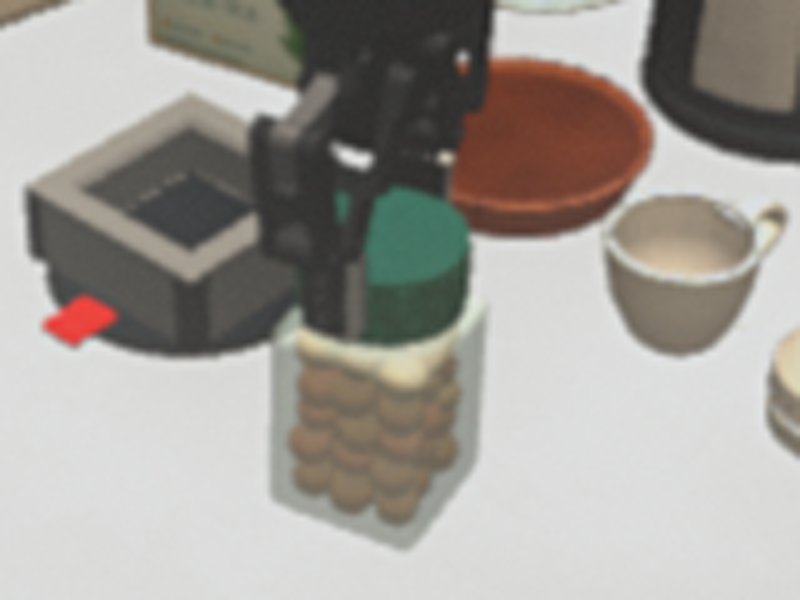

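move_arm([
  [0, 0, -2],
  [0, 0, -4.5],
  [1, 0.6, -7],
  [4, 2.5, -7.5],
  [7.5, 4.7, -7.5],
  [11, 7, -7.5],
  [13.3, 8.4, -7.5],
  [13.3, 8.4, -7.5],
  [13.3, 8.4, -7.5],
], roll=[0, 0, 2, 5, 8, 11, 12.7, 12.7, 12.7], fingers=[5.5, 5.5, 5.5, 5.5, 5.5, 5.5, 5.5, 5.5, 5.5], grip_force=80)

```text
t: 5.2
position: [0.5517, 0.1273, 0.1615]
orientation: [-180.0, 0.0, 99.2]
force: [0.3, -0.6, -4.9]
width: 0.0591
grip_force: 87.7
```

```bash
cat > fa.py <<'E'
import sys
from h import *
from scipy.optimize import minimize
z0=float(sys.argv[1]); s=bot.get_state(); print(s["position"],s["orientation"],s["force"],s["wrist_torque"])
fs=[bot.grab_frame(n) for n in ("scene","top")]; Ps=[lambda p,f=f:proj(f,p) for f in fs]
f=fs[0];P=Ps[0]; J=bot.cut_out("nut_jar",f)[0]; L=bot.cut_out("jar_lid",f)[0]; print(J["conf"],L["conf"])
cl=lambda m:m
j=up(J["pixels"])
def body(v):
    return fill(P,np.concatenate([circ(*p[:2],.008,v[3]+z) for z in (0,.082) for p in sq(v[0],v[1],v[2],.023,0)]))
def hide(v): return fill(P,np.r_[circ(v[0],v[1],.031,v[3]+.115),circ(v[0],v[1],.031,v[3]+.087)])
def e(v):
    m=body(v); h=hide(v); return iou(m&(1-h),j&(1-h))
v0=np.array([float(sys.argv[2]),float(sys.argv[3]),float(sys.argv[4]),z0])
r=min((minimize(e,v0+[0,0,d,0],method="Nelder-Mead",options=dict(maxiter=160,initial_simplex=np.vstack([v0+[0,0,d,0]]+[v0+[0,0,d,0]+k for k in np.diag([.005,.005,6,.005])]))) for d in (-7,0,5)),key=lambda r:r.fun)
print("jar",r.x.round(4),r.fun)
i=cv2.resize(f["img"],None,fx=S,fy=S,interpolation=2)
for m in (body(r.x),hide(r.x)): cv2.drawContours(i,cv2.findContours(m,0,2)[0],-1,(0,0,255),1)
c=(P([[*r.x[:2],r.x[3]+.03]])[0]*S).astype(int); cv2.imwrite("pics/a%d.png"%(s["t"]*100),i[max(0,c[1]-300):c[1]+300,max(0,c[0]-400):c[0]+400]); print("pics/a%d.png"%(s["t"]*100))
E
python3 fa.py .076 .553 .125 8.5
```

```text
[0.55169123 0.12730503 0.16151573] [-1.79996259e+02  1.30067370e-02  9.92123053e+01] [ 0.30974712 -0.61949792 -4.85319928] [-0.13228384 -0.06209205  0.00734632]
0.92 0.83
jar [0.5495 0.1264 7.9107 0.0759] 0.036909602752580595
pics/a520.png
```

View pics/a520.png

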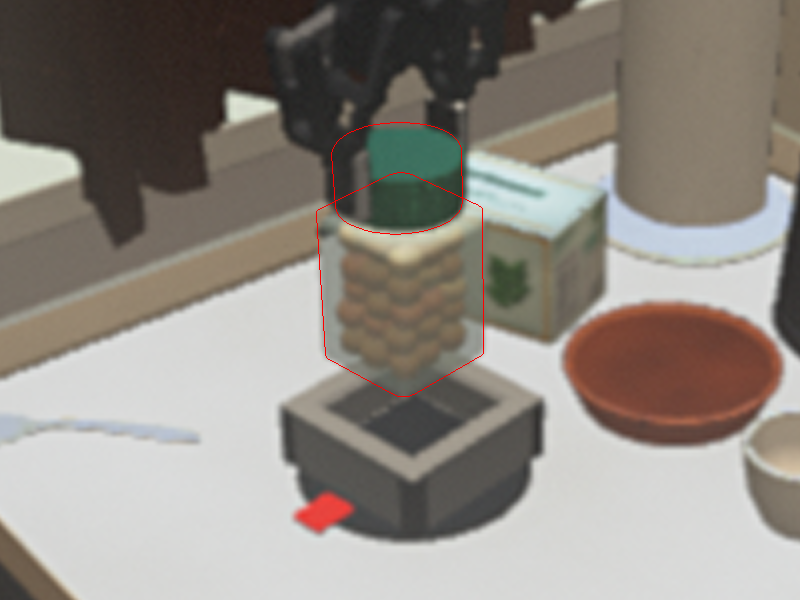

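```bash
cat > fb.py <<'E'
from fa import *
for z in (.071,.073,.075):
    r=minimize(lambda v:e([*v,z]),[.551,.126,8],method="Nelder-Mead",options=dict(initial_simplex=[[.551,.126,8],[.555,.126,8],[.551,.13,8],[.551,.126,12]])); print(z,r.x.round(4),r.fun)
im=cv2.resize(f["img"],None,fx=S,fy=S,interpolation=2).astype(float)
ex=cv2.dilate(up(J["pixels"]),np.ones((13,13)))>0
def hol(v):
    w=lambda h:fill(P,sq(v[0],v[1],v[2],h,.044)).astype(bool)
    return im[w(.0485)&~w(.0365)&~ex].std(0).sum()
r=min((minimize(hol,[.553,.125,y],method="Nelder-Mead",options=dict(initial_simplex=[[.553,.125,y],[.557,.125,y],[.553,.129,y],[.553,.125,y+4]])) for y in (5,8,10)),key=lambda r:r.fun); print("holder scene",r.x.round(4),r.fun)
H=bot.cut_out("jar_holder",f)[0]
E
python3 fb.py .074 .553 .125 8.5
```

```text
[0.55195444 0.12492064 0.16152167] [1.79995371e+02 1.26155326e-02 9.89344172e+01] [-0.70064155 -0.87127178 -4.43665991] [-0.01074576  0.02905279 -0.03523171]
0.79 0.64
jar [0.556  0.1328 8.4464 0.0691] 0.0506903274579239
pics/a540.png
0.071 [0.5538 0.13   8.8643] 0.05289203848133339
0.073 [ 0.5519  0.1274 10.1558] 0.053460112049238506
0.075 [0.5504 0.125  8.9023] 0.0550048971596474
holder scene [0.5526 0.1265 8.1709] 25.659858064276165
```

move_arm([
  [0, 0.1, 1.2],
  [0, 0.1, 2.4],
  [0, 0.1, 3],
  [0, 0.1, 3.5],
  [0, 0.1, 4],
  [0, 0.1, 4.4],
  [0, 0.1, 4.4],
], roll=[0, 0, 0, 0, 0, 0, 0], fingers=[5.5, 5.5, 5.5, 5.5, 5.5, 5.5, 5.5])

```text
t: 6.35
position: [0.5609, 0.1274, 0.1268]
orientation: [179.2, -0.1, 99.1]
force: [-1.6, -1.1, 42.3]
width: 0.0591
grip_force: 94.7
```

Run:
```python
from h import *
s=bot.get_state(); print(s["position"],s["orientation"],s["force"],s["wrist_torque"])
f=bot.grab_frame("scene"); i=f["img"][150:270,150:310]; cv2.imwrite("pics/p1.png",cv2.resize(i,(800,600),interpolation=2))
```

```text
[0.5609027  0.12742396 0.12680566] [ 1.79150929e+02 -1.27756525e-01  9.91071623e+01] [-1.63587509 -1.08522634 42.28341659] [-1.02728919  2.36903554  0.24564316]
```

View pics/p1.png

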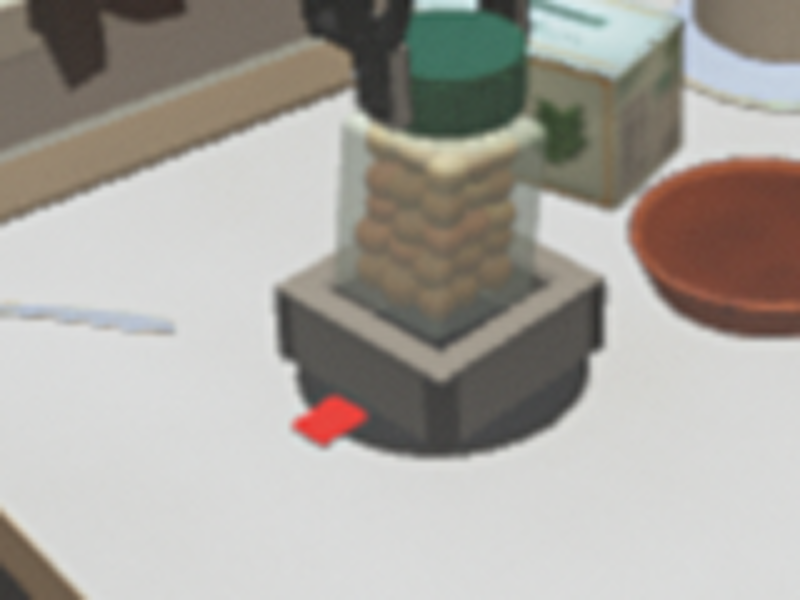

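move_arm([
  [0, 0, -1],
  [0, 0, -2.5],
  [0, 0, -3],
  [0, 0, -3],
  [0, 0, -3],
], roll=[0, 0, 0, 0, 0], fingers=[5.5, 5.5, 5.5, 5.5, 5.5])

```text
t: 6.9
position: [0.5522, 0.1268, 0.1462]
orientation: [-179.9, 0.0, 99.1]
force: [-0.6, 0.2, -4.7]
width: 0.0589
grip_force: 87.9
```

```bash
cat > ft.py <<'E'
# tilt-capable fit: v = x,y,yaw,tiltx,tilty (rotvec deg) at underside; z fixed from lid height
import sys
from h import *
from scipy.optimize import minimize
s=bot.get_state(); print(s["position"],s["orientation"],s["force"],s["width"])
zt=s["position"][2]-.0886   # lid-bearing height of the underside
f=bot.grab_frame("scene"); P=lambda p:proj(f,p)
j=up(bot.cut_out("nut_jar",f)[0]["pixels"]); 
def T(v,p): # rotate about lid centre (height .1 over underside)
    p=np.array(p)-[0,0,.1]; return R.from_rotvec(np.radians([v[3],v[4],0])).apply(R.from_euler("z",v[2],degrees=True).apply(p))+[v[0],v[1],.1+v[5]]
B=np.concatenate([circ(*p[:2],.008,z) for z in (0,.082) for p in sq(0,0,0,.023,0)]); Lm=np.r_[circ(0,0,.031,.115),circ(0,0,.031,.087)]
def e(v):
    h=1-fill(P,T(v,Lm)); return iou(fill(P,T(v,B))&h,j&h)+.002*((v[5]-zt)/.002)**2+.001*(((v[0]-s["position"][0])/.003)**2+((v[1]-s["position"][1])/.003)**2)
v0=np.array([*s["position"][:2],8.5,0,0,zt])
r=min((minimize(e,v0+k,method="Nelder-Mead",options=dict(maxiter=400,initial_simplex=np.vstack([v0+k]+[v0+k+d for d in np.diag([.004,.004,4,4,4,.003])]))) for k in ([0]*6,[0,0,0,5,0,0],[0,0,0,0,4,0])),key=lambda r:r.fun); v=r.x
print("lid xy yaw tilt z",v.round(4),r.fun,"underside centre",T(v,[[0,0,0]]).round(4))
i=cv2.resize(f["img"],None,fx=S,fy=S,interpolation=2)
for q in (B,Lm): cv2.drawContours(i,cv2.findContours(fill(P,T(v,q)),0,2)[0],-1,(0,0,255),1)
c=(P([[v[0],v[1],v[5]+.03]])[0]*S).astype(int); cv2.imwrite("pics/b.png",i[max(0,c[1]-300):c[1]+300,max(0,c[0]-400):c[0]+400])
E
python3 ft.py
```

```text
[0.55223873 0.12680087 0.14624954] [-1.79895606e+02  1.66635290e-02  9.90949847e+01] [-0.56342438  0.23613683 -4.72744171] 0.05892756254919093
lid xy yaw tilt z [0.5545 0.1283 8.4249 0.6294 1.2298 0.0583] 0.04150066083592999 underside centre [[0.5524 0.1294 0.0584]]
```

View pics/b.png

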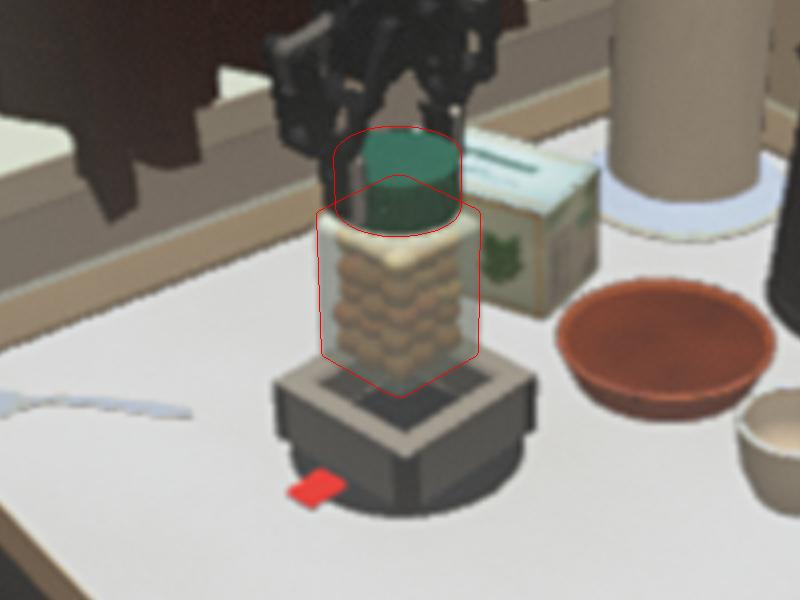

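move_arm([
  [0, 0.3, 0.3],
  [0, 0.3, 1],
  [0, 0.3, 1.5],
  [0, 0.3, 1.7],
  [0, 0.3, 1.9],
], roll=[0, 0, 0, 0, 0], fingers=[5.5, 5.5, 5.5, 5.5, 5.5])

```text
t: 7.5
position: [0.5558, 0.1272, 0.1278]
orientation: [-180.0, 0.0, 99.1]
force: [-0.6, -0.4, -3.6]
width: 0.0589
grip_force: 87.9
```

```bash
cat > st.py <<'E'
from h import *
s=bot.get_state(); print(s["position"].round(4),s["orientation"].round(2),s["force"].round(1),s["wrist_torque"].round(2),s["q"].round(0))
E
python3 st.py
```

```text
[0.5558 0.1272 0.1278] [-1.7996e+02  1.0000e-02  9.9070e+01] [-0.6 -0.4 -3.6] [-0.04  0.02  0.03] [-38.  23.  27. 106. -12.  54.   3.]
```

move_arm([
  [0, 0, 0.3],
  [0, 0, 0.6],
  [0, 0, 0.9],
  [0, 0, 1.2],
  [0, 0, 1.5],
  [0, 0, 1.7],
], roll=[0, 0, 0, 0, 0, 0], fingers=[5.5, 5.5, 5.5, 5.5, 5.5, 5.5])

```text
t: 8.1
position: [0.5559, 0.1273, 0.111]
orientation: [-180.0, -0.0, 99.1]
force: [0.6, -0.0, -3.9]
width: 0.059
grip_force: 87.9
```

```bash
python3 st.py
```

```text
[0.5559 0.1273 0.111 ] [-179.99   -0.     99.08] [ 0.6 -0.  -3.9] [0.01 0.05 0.  ] [-38.  24.  26. 107. -13.  52.   4.]
```

move_arm([
  [0, 0, 0.2],
  [0, 0, 0.4],
  [0, 0, 0.5],
  [0, 0, 0.5],
], roll=[0, 0, 0, 0], fingers=[5.5, 5.5, 5.5, 5.5])

```text
t: 8.5
position: [0.5562, 0.1273, 0.1069]
orientation: [180.0, -0.0, 99.1]
force: [-1.7, -0.4, 1.2]
width: 0.0591
grip_force: 88.4
```

```bash
python3 st.py
```

```text
[0.5562 0.1273 0.1069] [ 1.7998e+02 -2.0000e-02  9.9070e+01] [-1.7 -0.4  1.2] [-0.06  0.33 -0.05] [-38.  24.  26. 107. -13.  52.   4.]
```

move_arm([
  [0, 0, 0],
  [0, 0, 0],
  [0, 0, -0.03],
  [0, 0, -0.05],
  [0, 0, -0.07],
  [0, 0, -0.09],
  [0, 0, -0.11],
  [0, 0, -0.13],
  [0, 0, -0.15],
  [0, 0, -0.15],
], roll=[0, -5, -11, -17, -23, -29, -35, -41, -47, -50], fingers=[5.5, 5.5, 5.5, 5.5, 5.5, 5.5, 5.5, 5.5, 5.5, 5.5], grip_force=110)

```text
t: 9.5
position: [0.5548, 0.1276, 0.1083]
orientation: [-180.0, -0.2, 149.1]
force: [-5.0, 0.2, 4.7]
width: 0.0584
grip_force: 117.7
```

```bash
python3 st.py
```

```text
[0.5548 0.1276 0.1083] [-179.99   -0.18  149.13] [-5.   0.2  4.7] [ 0.37  1.16 -0.33] [-29.  23.  15. 107.  -7.  52.  49.]
```

move_arm([
  [0, 0, -0.02],
  [0, 0, -0.04],
  [0, 0, -0.06],
  [0, 0, -0.08],
  [0, 0, -0.1],
  [0, 0, -0.12],
  [0, 0, -0.14],
  [0, 0, -0.16],
  [0, 0, -0.17],
  [0, 0, -0.17],
], roll=[-6, -12, -18, -24, -30, -36, -42, -48, -54, -57], fingers=[5.5, 5.5, 5.5, 5.5, 5.5, 5.5, 5.5, 5.5, 5.5, 5.5])

```text
t: 10.5
position: [0.5542, 0.126, 0.1104]
orientation: [180.0, -0.3, -153.9]
force: [-7.2, -3.1, 7.3]
width: 0.0588
grip_force: 118.0
```

```bash
python3 st.py; python3 ft.py
```

```text
[0.5542 0.126  0.1104] [ 179.95   -0.25 -153.87] [-7.2 -3.1  7.3] [-0.53  1.68 -0.23] [-20.  22.   3. 107.  -2.  52. 100.]
[0.55422979 0.12595623 0.1103704 ] [ 179.95196234   -0.25041061 -153.86928796] [-7.17026242 -3.09115312  7.31746882] 0.05882853338762593
lid xy yaw tilt z [ 0.5557  0.1244  8.2964 13.2845 -5.0133  0.0219] 0.09185768072555267 underside centre [[0.5643 0.1474 0.025 ]]
```

View pics/b.png

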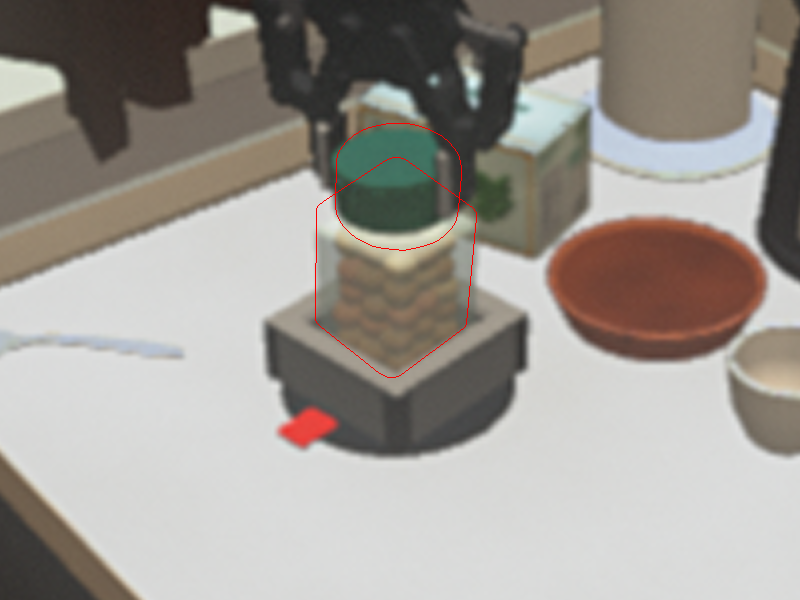

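move_arm([
  [0, 0, -0.2],
  [0, 0, -0.5],
  [0, 0, -0.9],
  [0, 0, -0.9],
], roll=[0, 0, 0, 0], fingers=[5.5, 5.5, 5.5, 5.5])

```text
t: 11.0
position: [0.5567, 0.1278, 0.1192]
orientation: [-180.0, 0.1, -153.9]
force: [-1.0, 0.5, 0.5]
width: 0.0591
grip_force: 117.8
```

```bash
python3 st.py
```

```text
[0.5567 0.1278 0.1192] [-1.800e+02  1.000e-01 -1.539e+02] [-1.   0.5  0.5] [-0.07  0.29 -0.02] [-20.  21.   3. 106.  -1.  53. 100.]
```

move_arm([
  [0, 0, -0.7],
  [0, 0, -1.4],
  [0, 0, -2.1],
  [0, 0, -2.8],
  [0, 0, -3],
  [0, 0, -3],
  [0, 0, -3],
], roll=[0, 0, 0, 0, 0, 0, 0], fingers=[5.5, 5.5, 5.5, 5.5, 5.5, 5.5, 5.5])

```text
t: 11.7
position: [0.5559, 0.1273, 0.1484]
orientation: [180.0, -0.0, -153.9]
force: [-0.1, 0.2, 0.0]
width: 0.0587
grip_force: 117.9
```

```bash
python3 st.py
python3 - <<'E'
from h import *
f=bot.grab_frame("scene"); i=f["img"][140:260,150:310]; cv2.imwrite("pics/e1.png",cv2.resize(i,(800,600),interpolation=2))
E
```

```text
[0.5559 0.1273 0.1484] [ 1.7999e+02 -1.0000e-02 -1.5392e+02] [-0.1  0.2  0. ] [ 0.01 -0.02  0.03] [-20.  19.   3. 105.  -1.  56. 100.]
```

View pics/e1.png

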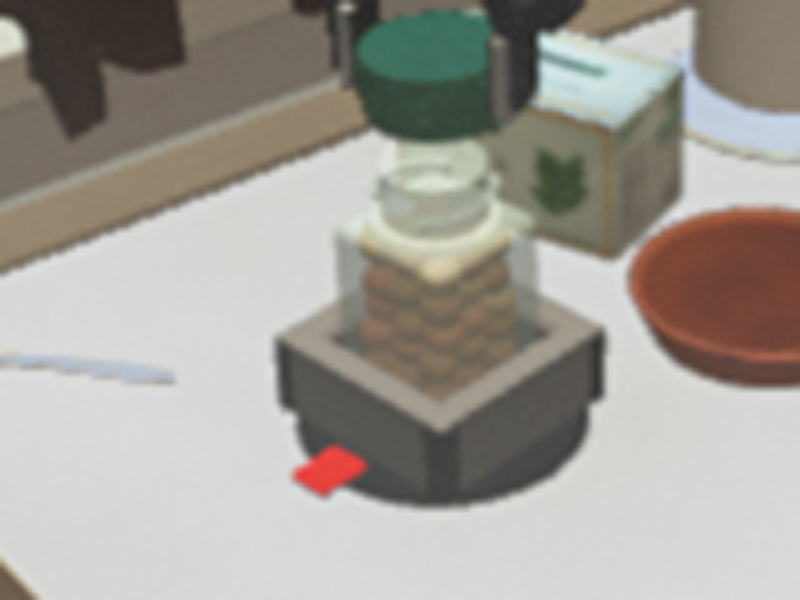

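```bash
cat > fl.py <<'E'
from h import *
from scipy.optimize import minimize
s=bot.get_state(); D=[]
for n in ("scene","top"):
    f=bot.grab_frame(n); o=bot.cut_out("jar_lid",f)
    if not o: continue
    g=cv2.cvtColor(f["img"],cv2.COLOR_BGR2HSV); green=(g[...,0]>65)&(g[...,0]<95)&(g[...,1]>90)&(g[...,2]>25)
    m=cv2.dilate(o[0]["pixels"].astype(np.uint8),np.ones((5,5)))>0
    b=f["img"].max(2)<75
    D.append((lambda p,f=f:proj(f,p),up(m&green),up(b&~(m&green)),n)); print(n,o[0]["conf"],(m&green).sum(),o[0]["pixels"].sum())
Lm=np.r_[circ(0,0,.031,.014),circ(0,0,.031,-.014)]
T=lambda v:R.from_rotvec([np.radians(v[3]),np.radians(v[4]),0]).apply(Lm)+v[:3]
def e(v,D=D):
    t=0
    for P,l,b,n in D:
        m=fill(P,T(v)); t+=((l&(1-m)).sum()+(m&(1-l)&(1-b)).sum())/(m.sum()+1)
    return t
v0=np.array([*s["position"][:2],s["position"][2]+.013,0,0])
for d in (D[:1],D):
    r=min((minimize(e,v0+k,args=(d,),method="Nelder-Mead",options=dict(maxiter=400,initial_simplex=np.vstack([v0+k]+[v0+k+q for q in np.diag([.004,.004,.004,6,6])]))) for k in ([0]*5,[0,0,0,6,0],[0,0,0,0,6],[0,0,0,-6,-6])),key=lambda r:r.fun); print(r.x.round(4),r.fun,"flat",minimize(lambda w:e([*w,0,0],d),v0[:3],method="Nelder-Mead",options=dict(initial_simplex=np.vstack([v0[:3]]+[v0[:3]+q for q in np.diag([.004]*3)]))).fun)
E
python3 fl.py
```

```text
scene 0.82 292 626
[  0.5597   0.1297   0.1626 -10.1172   3.8378] 0.21287899606118896 flat 0.26379963750205965
[  0.5597   0.1297   0.1626 -10.1172   3.8378] 0.21287899606118896 flat 0.26379963750205965
```

```bash
sed -i 's/m&green/o[0]["pixels"]/g; s/("scene","top")/("scene","wrist")/; s/D.append((lambda p,f=f:proj(f,p)/D.append(((wproj(f,s) if n=="wrist" else lambda p,f=f:proj(f,p))/' fl.py
python3 fl.py
```

```text
scene 0.97 641 641
wrist 0.83 13522 13522
[ 0.5554  0.1266  0.1638 -5.5209 -1.6593] 0.12433100041169205 flat 0.10835052471073639
[ 0.5575  0.128   0.1624 -5.0209 -1.7423] 0.14784400273103188 flat 0.16717870026988826
```

```bash
cat > fe.py <<'E'
from h import *
s=bot.get_state(); f=bot.grab_frame("scene"); a=bot.cut_out("jar_lid",f)[0]["pixels"]
c=s["position"]+[0,0,.014]
def edges(m):
    out=[]
    for r in np.arange(0,m.shape[0]):
        w=np.flatnonzero(m[r]); 
        if len(w): out.append((r,w[0],w[-1]))
    return np.array(out)
E0=edges(a); print(E0.tolist())
Lm=np.r_[circ(0,0,.031,.014),circ(0,0,.031,-.014)]
for rv in ([0,0],[-5,-1.7],[-10,-3.4],[-10,4]):
    S_=fill(lambda p:proj(f,p),R.from_rotvec([np.radians(rv[0]),np.radians(rv[1]),0]).apply(Lm)+c)
    m=S_[2::4,2::4]; E=edges(m); print(rv,E.tolist())
E
python3 fe.py
```

```text
[[141, 240, 241], [142, 232, 245], [143, 228, 246], [144, 226, 247], [145, 225, 247], [146, 224, 247], [147, 223, 247], [148, 222, 247], [149, 221, 246], [150, 221, 246], [151, 221, 246], [152, 221, 246], [153, 221, 247], [154, 221, 247], [155, 221, 247], [156, 221, 247], [157, 221, 247], [158, 221, 247], [159, 221, 247], [160, 221, 247], [161, 222, 247], [162, 222, 247], [163, 222, 248], [164, 223, 248], [165, 224, 248], [166, 225, 247], [167, 226, 246], [168, 230, 243], [169, 235, 238]]
[0, 0] [[142, 231, 243], [143, 227, 246], [144, 225, 249], [145, 223, 250], [146, 222, 251], [147, 222, 251], [148, 221, 252], [149, 221, 252], [150, 221, 252], [151, 221, 252], [152, 221, 252], [153, 221, 252], [154, 221, 252], [155, 221, 252], [156, 221, 252], [157, 221, 252], [158, 221, 252], [159, 221, 252], [160, 221, 252], [161, 221, 252], [162, 221, 252], [163, 222, 252], [164, 222, 251], [165, 223, 250], [166, 224, 249], [167, 225, 247], [168, 228, 244], [169, 232, 240]]
[-5, -1.7] [[142, 235, 243], [143, 230, 247], [144, 227, 249], [145, 225, 250], [146, 223, 251], [147, 222, 251], [148, 22
[... 521 characters left out ...]
220, 252], [153, 220, 252], [154, 220, 252], [155, 221, 252], [156, 221, 252], [157, 221, 253], [158, 221, 253], [159, 221, 253], [160, 222, 253], [161, 222, 252], [162, 222, 251], [163, 222, 250], [164, 223, 249], [165, 223, 247], [166, 223, 245], [167, 225, 242], [168, 227, 238]]
[-10, 4] [[144, 232, 246], [145, 227, 250], [146, 224, 251], [147, 222, 251], [148, 221, 251], [149, 221, 252], [150, 220, 252], [151, 220, 252], [152, 221, 252], [153, 221, 252], [154, 221, 252], [155, 221, 252], [156, 221, 252], [157, 221, 252], [158, 221, 252], [159, 221, 252], [160, 221, 252], [161, 221, 252], [162, 222, 252], [163, 222, 251], [164, 222, 249], [165, 223, 247], [166, 225, 244], [167, 229, 239]]
```

```bash
python3 -c "
from rig import bot
print(bot.finish_job())"
```

```text
the job is handed in; nothing more can be done
None
```

I handed the job in at about 12 s. By the cameras and force readings, the jar stands upright in the holder with its lid unscrewed, and the gripper holds the lid still, about level, some 2 cm above the mouth. The first try at lowering the jar caught on the pocket rim at 42 N, so I lifted it, shifted it 3 mm and seated it. The judge's result was not reported back.

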